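# Stack the third tin and latch the hold-down strap

## Robot

A 6-joint arm with a two-finger parallel gripper is mounted at the origin on the work surface. World frame = base frame: x ahead of the robot, y to its left, z up, the work surface at z = 0. Lengths are in m, angles in degrees, forces in N, time in s.
With the tool pointing down it reaches from about 0.4 to 0.825 m from the base axis. Payload 7 kg.
Tool frame: the origin (TCP) lies midway between the tips of the shut fingers; the grasp point (between the pads) lies ctrl.grasp_offset behind it (ctrl.grasp_offset is the distance from the TCP to the grasp point, in m); z points along the fingers, y is the line along which they close (so a half turn about z gives the same grasp; the last joint's range is limited). The gripper opens to 88 mm and grips with 3 to 60 N. Pads are 19 mm wide; open, the fingers measure 130 mm over their backs; the gripper's body (78 mm by 193 mm) begins 47 mm behind the grasp point.
Start: joints at [92.653, 20.546, 0.682, 0, -70.136, -16.507], TCP at [0.162, 0.655, 0.227] pointing down, gripper open.
Joint ranges: [-176.03, 176.03], [-82.01, 121.73], [-58.28, 71.71], [-173.87, 95.51], [-174.79, -0.11], [-173.66, 173.66]. Speed limits (degrees/s): [136.94, 136.94, 172.46, 180, 180, 180].

## Interface

Orientations are given as [roll, pitch, yaw] about the fixed x, y, z axes, in that order (R = Rz(yaw) Ry(pitch) Rx(roll)).
In Python, from plant import ctrl gives the robot as it stands. The module is installed in compiled form; this text tells all that it offers.
- The arm moves only by the tool send_rows, never from a script. Its argument "increments" is a list that holds one entry, the list of rows, each a list of 4 numbers: the shift along the world's x, y, z normalised to -1 to 1, where 1 is 0.2 m, then the turn about the world's z normalised to -1 to 1, where 1 is 1.5 rad. In form: [[[x, y, z, roll], ...]]. A call has 1 to 12 rows; each row is the pose to reach, as a shift and turn from the pose commanded when the call began; what a row does not reach only later rows make up. A row lasts 1/8 s, in which the tool goes at most 62.5 mm and 10.7 degrees, less where a joint would pass 70% of its speed; a pose out of reach is approached as far as the arm can. A call with a number of a shift or a turn outside -1 to 1 is refused whole. A call with a gripper value outside its range is refused whole. "jaw" is the opening, from 0 (shut) to 1 (fully open), set as the call begins (left out, the last holds). The fingers move at their own pace and stop on an object; the grip force is fixed at half the most. Time passes only in rows, so rows that repeat a pose let the fingers close. It gives the time, the measured TCP pose, the force, the opening and the grip force at its end, in the units of the state.
- ctrl.get_obs(): the state, without advancing time (a new reading comes with each control period).
- ctrl.snapshot(name): name is "side" or "top" or "wrist"; returns the picture (420x560x3 uint8, red, green, blue); there is no depth.
- ctrl.calibration(name): a dict with "mtx" (3x3 intrinsics, pixels), "eye" and "attitude" of the camera in the world. Camera axes: x right, y up, looking along -z (the intrinsics and any distortion apply to the point x, -y, -z); pixel columns grow to the right and rows downward; lengths in m; the calibration is good to about 2 mm. The wrist camera is an equidistant fisheye: a pixel r from the principal point sees the ray r / f radians off the axis. A picture is of the moment at which its call begins: read the wrist's pose just before it. calibration takes no time and is no camera call; for the wrist camera it gives the pose at the moment of the call.
- ctrl.close_job(): hands the job in; it is judged then, once.
Trained networks look in the newest picture that a camera, given by its name, has taken for a name from the list of things; names that differ only in an ending like _2 or _b are one class to them, and where a whole thing is asked for, a point or a joint stands for the part that bears it (a point fixed in the world has none). Each returns a list of dicts, best first, with "conf" (0 to 1); they miss things now and then, are a little off and sometimes report something else, mostly with a low value. They report only what shows in the picture. A call takes as long as a camera call. They do not tell look-alikes from the thing itself.
- ctrl.trace(thing, camera): "mask" (420x560 bool, what is visible of it) and "bbox" ([left, top, right, bottom] in pixels, round what is visible of it).
- ctrl.spot_point(thing, camera): "pixel" ([row, column] in pixels: a listed point, or the origin of a listed thing).
The state is a dict: "clock": time; "joint_pos": joint angles; "qvel": joint speeds; "tau": joint torques, N m; "tool_pos": TCP position; "orientation": TCP orientation; "force": force on the tool from outside, world axes, zero at the start; "moment": the same for the moment, N m; "opening": finger opening in m; "gripper_force": force on a finger pad.
Only numpy, scipy, OpenCV 4.12 (cv2) and the standard library are available. Lean on these libraries where they do the work, as an engineer would, in place of code of your own. Each camera call takes 0.05 s, during which the arm holds its last target. There are 200 camera calls.

## Task

Take the tin out of the sloping wire rack and lower it, without dropping it, into the groove on top of the two tins in the white tray, so that it lies along them with its ends about level with theirs. Then swing the tray's hinged metal strap over it and press it fully down until it rests in the fork at the tray's near end. Do not disturb the bottle, the jar or the brush.

Things in the scene. Friction and masses are not known exactly. Their poses are not given: they have to be found in the camera images.
- tin_loose: (All sizes in mm.) The tin to move: plain round metal tin with a white band, diameter 52 mm, length 100 mm, about 0.22 kg, all three tins alike. Origin at its middle, on its axis; own x axis runs along the tin. It starts in the rack, its axis sloping 0.58 rad (33 degrees) from level, its upper end pointing along the rack's +x.
- tin_left: Same tin, lying loose in the tray along the tray's x, on the tray's +y side. Origin at its middle on the axis (30 mm above the table).
- tin_right: Same tin, lying loose in the tray along the tray's x, on the tray's -y side. Origin at its middle on the axis (30 mm above the table).
- tray: White plastic tray, fixed (sizes in mm). Origin on the table under its centre, z up, +x towards its hinge end (away from the robot). Outside 114 by 114, floor 4, walls 36 high; inside 106 by 106 (two tins fit snugly). A third tin in their groove has its axis 75 to 76 above the table at y = 0, top at 102. A 30 wide metal post stands outside each end, at x = -68 and +68.
- fork (a point): The catch (sizes in mm): seat of the fork on the tray's near post (tray x = -68, y = 0), 102 above the table. Two prongs, 4 wide, 22 apart inside, rise to 118; the strap drops between them. The far post, with the hinge, reaches 117.
- latch (a joint): Hinge angle of the steel hold-down strap, rad: 0 = closed, level, resting in the fork; 1.57 = upright; it starts about 1.8 to 2.1, leaning back away from the tins, limit 2.2. The hinge axis is the tray's y axis. The hinge is stiff (about 0.12 N m): the strap stays where it is left and must be pushed all the way; a few newtons do it.
- latch_hinge (a point): Point on the hinge axis of the strap, at x = +68 mm, y = 0, 108 mm above the table in the tray's frame. Its own axes turn with the strap.
- latch_tip (a point): Free end of the strap, 164 mm from the hinge. The strap is a straight flat steel bar 164 mm long, 18 wide, 5 thick, centred on the line hinge to tip; closed, its underside is at 105.5, just clear of a well seated third tin, and its tip sticks out 28 beyond the fork.
- rack: Fixed rack (mm): two sloping steel rods (10 thick, 28 apart) on a white base 160 by 80. Origin on the table under the tin's middle; z up, +x is where the rods rise (away from the robot), 0.58 rad from level. The tin lies along the rods, axis 95 above the origin, low end on a stop plate 40 wide reaching to 5 below the axis. Rods reach 19 to each side: the flanks are free.
- bottle: Bystander: upright green plastic bottle, diameter 64 mm, height 170 mm; origin under its base.
- jar: Bystander: upright blue jar, diameter 64 mm, height 70 mm; origin under its base.
- brush: Bystander: hand brush lying on the table; origin under its middle.
Not all that is in view belongs to the job. What is shaped like the tray but brown or green is not meant.

How it is judged (in metres and radians):
On the way, in this order (a step that is already met when the one before it is completed fails the run):
1. the third tin lies released in the groove on the two tins, the strap still open (x of tin_loose in the frame of tray between -0.02 and 0.02 m and y of tin_loose in the frame of tray between -0.007 and 0.007 m and z of tin_loose in the frame of tray between 0.069 and 0.08 m and angle between the x axis of tin_loose and the x axis of tray, either way round below 0.15 rad and z of tin_left in the frame of tray between 0.024 and 0.036 m and z of tin_right in the frame of tray between 0.024 and 0.036 m and linear speed of tin_loose below 0.02 m/s and contact force between tin_loose and the fingers below 0.1 N and value of joint latch above 0.6 rad), for 0.3 s.
2. the strap rests in its fork (value of joint latch below 0.04 rad), for 0.2 s.
At the end, for the whole second after the job is handed in: The third tin lies at rest in the groove on the two tins: middle within 20 mm of the tray's centre along it and 7 mm across, its axis 69 to 80 mm above the table and within 0.15 rad of the tray's x; both lower tins still on the tray's floor; strap closed to within 0.04 rad (x of tin_loose in the frame of tray between -0.02 and 0.02 m and y of tin_loose in the frame of tray between -0.007 and 0.007 m and z of tin_loose in the frame of tray between 0.069 and 0.08 m and angle between the x axis of tin_loose and the x axis of tray, either way round below 0.15 rad and z of tin_left in the frame of tray between 0.024 and 0.036 m and z of tin_right in the frame of tray between 0.024 and 0.036 m and linear speed of tin_loose below 0.02 m/s and contact force between tin_loose and the fingers below 0.1 N and value of joint latch below 0.04 rad and velocity of joint latch between -0.1 and 0.1 rad/s); the robot touches nothing.
It fails at once if a tin is dropped: falling faster than 0.6 m/s while no finger touches it (contact force between tin_loose and the fingers below 0.05 N and linear speed of tin_loose above 0.6 m/s).
It fails at once if the bottle is shoved more than 30 mm or knocked over (distance of bottle from where it was at the start of the episode above 0.03 m or angle between bottle's own z axis and vertical above 0.5 rad).
It fails at once if the jar is shoved more than 30 mm or knocked over (distance of jar from where it was at the start of the episode above 0.03 m or angle between jar's own z axis and vertical above 0.5 rad).
It fails at once if the brush is shoved more than 30 mm (distance of brush from where it was at the start of the episode above 0.03 m).
It also fails if it takes over 56 s, if anything falls off the work surface, if the arm or the gripper's body presses on something with over 40 N, if the wrist force passes 120 N, or if a joint passes its speed limit or range.

## Working session

There is one attempt and no reset: what is moved stays moved. The work goes in short steps, Python scripts to look and compute and a tool call to move; the robot and the scene stay as the last step left them, time stands still between calls to the robot, and variables do not carry over. Pictures are saved under pics/ and viewed, at most 10 in all, crops included, and the job is handed in when it is done.

Besides the shell and the picture viewer there is one more tool, called after "Emit:" as name([rows], argument=value, ...), one row to a line, values as JSON. send_rows: Moves the arm, as the interface text tells. Its arguments: {"type":"object","properties":{"increments":{"type":"array"},"jaw":{"type":"number"}},"required":["increments"]}

```bash
mkdir -p pics; cat > h.py <<'E'
import numpy as np, cv2
from plant import ctrl
from scipy.spatial.transform import Rotation as R
def save(n,im,box=None,s=1):
    if box: im=im[box[1]:box[3],box[0]:box[2]]
    if s!=1: im=cv2.resize(im,None,fx=s,fy=s,interpolation=cv2.INTER_CUBIC)
    cv2.imwrite('pics/'+n+'.png',im[:,:,::-1])
def ray(cal,px): # px=(row,col)
    K=np.array(cal['mtx']);u=(px[1]-K[0,2])/K[0,0];v=(px[0]-K[1,2])/K[1,1]
    return u,v
E
python3 - <<'E'
from h import *
a=ctrl.snapshot('side');b=ctrl.snapshot('top');w=ctrl.snapshot('wrist')
save('all',np.vstack([np.hstack([a,b])]),s=0.714)
save('w',w)
for c in('side','top','wrist'):print(c,ctrl.calibration(c))
for c in('side','top','wrist'):
  for t in('tin_loose','tin_left','tray','rack','bottle','jar','brush'):
    print(c,t,[(round(d['conf'],2),np.round(d['pixel']).tolist()) for d in ctrl.spot_point(t,c)][:4])
print(ctrl.grasp_offset,ctrl.get_obs())
E
```

```text
side {'mtx': array([[416.41864097,   0.        , 280.63384155],
       [  0.        , 416.41864097, 212.37880065],
       [  0.        ,   0.        ,   1.        ]]), 'eye': array([ 0.50159199, -0.78182127,  0.89112879]), 'attitude': array([45.57253942, -0.39611133, -3.32084421])}
top {'mtx': array([[412.60190099,   0.        , 279.17960377],
       [  0.        , 412.60190099, 209.30693063],
       [  0.        ,   0.        ,   1.        ]]), 'eye': array([ 0.35958067, -0.00217542,  1.07567607]), 'attitude': array([ 12.47946113,   0.41274615, -91.32977509])}
wrist {'mtx': array([[325.1922621 ,   0.        , 274.79788536],
       [  0.        , 325.1922621 , 213.89190206],
       [  0.        ,   0.        ,   1.        ]]), 'eye': array([0.23161969, 0.63764359, 0.38357787]), 'attitude': array([-1.56541342e+01, -6.53406142e-02, -1.03983273e+02])}
side tin_loose [(0.78, [258.0, 274.0])]
side tin_left [(0.9, [199.0, 267.0])]
side tray [(0.95, [182.0, 215.0]), (0.62, [192.0, 343.0]), (0.56, [213.0, 265.0])]
side rack [(0.75, [278.0, 272.0])]
side bottle [(0.82, [159.0, 276.0]), (0.36,
[... 561 characters left out ...]
 jar []
wrist brush []
0.0188 {'clock': 1.2, 'joint_pos': array([ 9.26529509e+01,  2.05458998e+01,  6.82664317e-01, -1.22474827e-04,
       -7.01349650e+01, -1.65076980e+01]), 'qvel': array([-0.05851083,  0.02072691,  0.04445344,  0.08567117,  0.06699733,
       -0.02893166]), 'tau': array([ 1.30963253e-04, -5.82391262e+01,  2.93296731e+01,  7.00274929e+00,
        1.24760246e-02, -4.73861206e-06]), 'tool_pos': array([0.1616388 , 0.65535062, 0.22657143]), 'orientation': array([-1.79998307e+02,  6.21762620e-04, -1.38547888e+01]), 'force': array([-0.41375535, -0.44831146,  0.69344988]), 'moment': array([0.03571816, 0.04095466, 0.02722964]), 'gripper_force': 0.0, 'opening': 0.08757988082244272}
```

View pics/all.png

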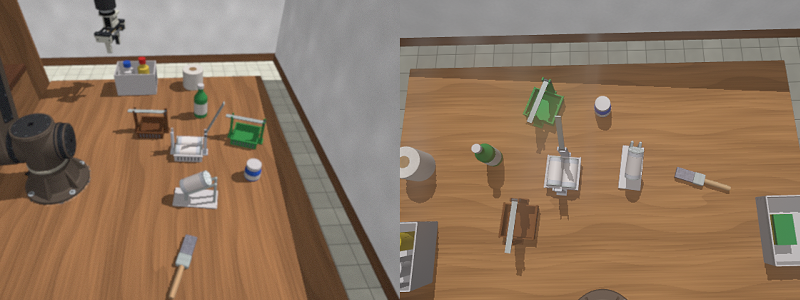

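The side picture shows the white tray with its raised strap at about full-res (263,207), between the brown (210,172) and green (343,183) look-alikes. The rack with the tin is at (275,260). In the top picture the tray is at (227,241), the rack at (325,235) and the decoys at (170,310) and (205,147). Only the white one fits the description. I'll confirm it in an enlarged crop and triangulate.

```bash
cat >> h.py <<'E'
def P(c):
    k=ctrl.calibration(c);M=R.from_euler('xyz',k['attitude'],degrees=True).as_matrix()@np.diag([1,-1,-1])
    return np.array(k['mtx']),M,np.array(k['eye'])
def dray(c,px):
    K,M,e=P(c);d=M@np.array([(px[1]-K[0,2])/K[0,0],(px[0]-K[1,2])/K[1,1],1.]);return e,d/np.linalg.norm(d)
def proj(c,X):
    K,M,e=P(c);p=(np.atleast_2d(X)-e)@M;q=p@K.T;return q[:,:2]/q[:,2:]
def tri(pairs):
    A=0;b=0;L=[]
    for c,px in pairs:
        e,d=dray(c,px);Q=np.eye(3)-np.outer(d,d);A=A+Q;b=b+Q@e;L.append((e,Q))
    X=np.linalg.solve(A,b);return X,max(np.linalg.norm(Q@(X-e)) for e,Q in L)
def onz(c,px,z):
    e,d=dray(c,px);return e+d*(z-e[2])/d[2]
E
python3 - <<'E'
from h import *
a=ctrl.snapshot('side');b=ctrl.snapshot('top')
s=cv2.resize(a[125:315,205:375],None,fx=2.3,fy=2.3,interpolation=cv2.INTER_CUBIC);t=cv2.resize(b[150:300,180:370],None,fx=2.1,fy=2.1,interpolation=cv2.INTER_CUBIC)
o=np.zeros((max(s.shape[0],t.shape[0]),s.shape[1]+t.shape[1],3),np.uint8);o[:s.shape[0],:s.shape[1]]=s;o[:t.shape[0],s.shape[1]:]=t
print(o.shape,s.shape);save('crop',o)
D={}
for t in('tin_loose','tin_left','tin_right','tray','rack','fork','latch_hinge','latch_tip','bottle','jar','brush'):
  q={c:ctrl.spot_point(t,c)[:3] for c in('side','top')}
  print(t,{c:[(round(d['conf'],2),np.round(d['pixel'],1).tolist()) for d in v] for c,v in q.items()})
  for x in q['side']:
    for y in q['top']:
      X,e=tri([('side',x['pixel']),('top',y['pixel'])])
      if e<.012: print('   ',np.round(X,4),round(e,4))
E
```

```text
(437, 790, 3) (437, 391, 3)
tin_loose {'side': [], 'top': [(0.59, [230.9, 331.7])]}
tin_left {'side': [(0.9, [197.7, 265.6])], 'top': [(0.86, [241.8, 214.4])]}
    [0.5138 0.169  0.0223] 0.0025
tin_right {'side': [(0.69, [212.1, 258.2])], 'top': [(0.62, [240.5, 239.2])]}
    [0.502  0.1021 0.0306] 0.01
tray {'side': [(0.79, [181.8, 214.7]), (0.74, [192.0, 338.7]), (0.72, [213.6, 263.2])], 'top': [(0.98, [151.5, 198.2]), (0.84, [308.4, 167.6])]}
    [ 0.3483  0.2925 -0.0104] 0.0014
    [ 0.7615  0.2197 -0.0059] 0.0069
rack {'side': [(0.59, [276.1, 272.8])], 'top': [(0.81, [227.9, 326.2])]}
    [ 0.5335 -0.1225  0.0147] 0.0083
fork {'side': [(0.91, [185.8, 238.8]), (0.77, [162.8, 323.4]), (0.74, [158.8, 187.1])], 'top': [(0.87, [164.7, 189.1]), (0.6, [338.2, 150.8]), (0.58, [263.8, 220.4])]}
    [0.4433 0.1405 0.1005] 0.0043
    [0.6931 0.2186 0.1122] 0.0024
    [0.2764 0.303  0.081 ] 0.0054
latch_hinge {'side': [(0.82, [169.6, 370.2]), (0.74, [255.8, 274.3]), (0.73, [185.0, 288.8])], 'top': [(0.86, [112.9, 207.4]), (0.82, [210.0, 227.8]), (0.59, [222.4, 135.1])]}
    [0.8276 0.175  0.1153] 0.0022
    [0.5791 0.1237 0.1093] 0.0041
    [ 0.6083  0.4444 -0.167 ] 0.0037
latch_tip {'side': [(0.59, [141.9, 314.1]), (0.53, [159.0, 314.1])], 'top': [(0.88, [357.2, 148.2]), (0.84, [160.3, 224.4]), (0.55, [170.2, 180.3])]}
    [0.6448 0.1101 0.2667] 0.0003
    [0.6577 0.2216 0.1866] 0.0051
    [0.6566 0.1168 0.2098] 0.0081
    [0.6723 0.2381 0.1153] 0.0035
bottle {'side': [(0.65, [159.8, 280.6])], 'top': [(0.65, [220.7, 130.9]), (0.55, [227.3, 329.5])]}
    [ 0.5769  0.3974 -0.0065] 0.0009
jar {'side': [(0.82, [247.5, 354.0])], 'top': [(0.62, [152.1, 284.4])]}
    [ 0.7619 -0.0182 -0.0094] 0.0003
brush {'side': [(0.88, [374.4, 257.2])], 'top': [(0.68, [252.3, 424.1])]}
    [ 0.477  -0.3758 -0.0048] 0.0028
```

View pics/crop.png

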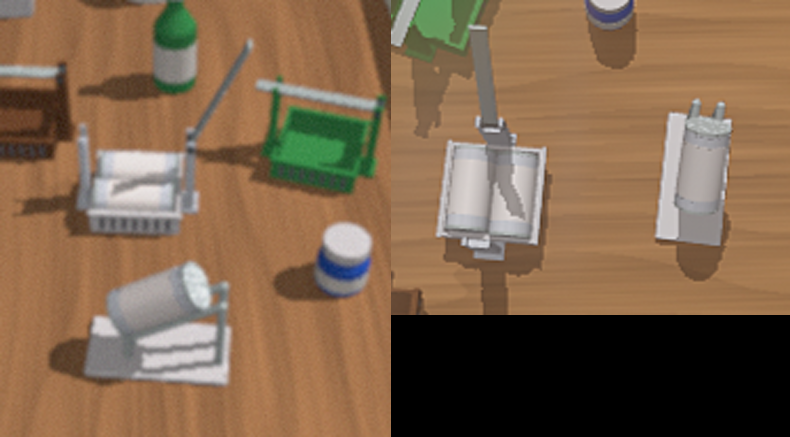

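The crop confirms the white tray: two white-banded tins, two posts and a strap leaning back, at top pixel (228,241). The green (205,147) and brown (170,310) ones are decoys. The hinge-to-fork distance comes out at 137 mm (136 expected), the heights are 0.109 and 0.100, and the strap angle is about 1.97 rad, so all of these are consistent. Next I'll take wrist views over the tray and the rack.

Emit:
send_rows([
  [[0.3, -0.2, 0.5, 0.02], [0.5, -0.4, 0.65, 0.04], [0.8, -0.6, 0.65, 0.06], [1, -0.8, 0.65, 0.08], [1, -0.8, 0.65, 0.08]],
])

```text
clock: 3.02
tool_pos: [0.3631, 0.4938, 0.3576]
orientation: [-179.9, -0.0, -7.0]
force: [-0.2, 0.4, -0.4]
opening: 0.0876
gripper_force: 0.0
```

Emit:
send_rows([
  [[0.2, -0.25, 0, 0], [0.35, -0.5, 0, 0], [0.5, -0.75, 0, 0], [0.6, -1, 0, 0]],
])

```text
clock: 3.52
tool_pos: [0.4825, 0.2935, 0.3566]
orientation: [-180.0, -0.0, -7.0]
force: [0.2, 0.5, 0.4]
opening: 0.0875
gripper_force: 0.0
```

Emit:
send_rows([
  [[0, -0.3, 0, 0], [0, -0.6, 0, 0], [0, -0.9, 0, 0], [0, -0.9, 0, 0]],
])

```text
clock: 4.03
tool_pos: [0.4813, 0.112, 0.3575]
orientation: [-180.0, -0.1, -7.2]
force: [-0.1, -0.5, 0.7]
opening: 0.0879
gripper_force: 0.0
```

```bash
cat >> h.py <<'E'
_dp=[None]
def freeze(): _dp[0]=P('wrist')
def wray(px,W):
    K,M,e=W;x=(px[1]-K[0,2])/K[0,0];y=(px[0]-K[1,2])/K[1,1];r=np.hypot(x,y)
    s=np.sin(r)/r if r>1e-9 else 1.;return e,M@np.array([x*s,y*s,np.cos(r)])
def wproj(X,W):
    K,M,e=W;p=(np.atleast_2d(X)-e)@M;h=np.hypot(p[:,0],p[:,1]);r=np.arctan2(h,p[:,2]);return np.c_[K[0,2]+K[0,0]*r*p[:,0]/h,K[1,2]+K[1,1]*r*p[:,1]/h]
def look(tag,things):
    import pickle
    W=P('wrist');im=ctrl.snapshot('wrist');D={}
    for t in things: D[t]=[(round(d['conf'],2),np.round(d['pixel'],1).tolist()) for d in ctrl.spot_point(t,'wrist')[:3]];print(t,D[t])
    pickle.dump((W,im,D),open(tag+'.pkl','wb'));return W,im,D
E
python3 - <<'E'
from h import *
print(ctrl.get_obs()['tool_pos'],ctrl.get_obs()['orientation'],ctrl.get_obs()['clock'])
W,im,D=look('t1',['tin_left','tin_right','tray','fork','latch_hinge','latch_tip'])
Z=dict(tin_left=.03,tin_right=.03,tray=0.,fork=.102,latch_hinge=.108,latch_tip=.26)
for t in D:
  for c,p in D[t]:
    e,d=wray(p,W);print(t,c,np.round(e+d*(Z[t]-e[2])/d[2],4))
save('t1',im)
E
```

```text
[0.48130841 0.11203058 0.35752152] [-1.79950992e+02 -8.09144850e-02 -7.20441086e+00] 4.025
tin_left [(0.65, [155.7, 242.4])]
tin_right [(0.64, [155.7, 278.0]), (0.56, [131.9, 434.5])]
tray [(0.74, [262.8, 186.2]), (0.72, [5.1, 197.2]), (0.28, [157.2, 278.6])]
fork [(0.9, [30.0, 166.6]), (0.79, [327.1, 182.0]), (0.33, [150.1, 519.4])]
latch_hinge [(0.88, [104.3, 255.5]), (0.83, [244.9, 165.6])]
latch_tip [(0.85, [52.4, 159.6]), (0.72, [340.3, 183.7]), (0.6, [20.2, 245.4])]
tin_left 0.65 [0.5143 0.157  0.03  ]
tin_right 0.64 [0.5072 0.1042 0.03  ]
tin_right 0.56 [ 0.5212 -0.1508  0.03  ]
tray 0.74 [0.3407 0.2893 0.    ]
tray 0.72 [0.7739 0.2013 0.    ]
tray 0.28 [0.5019 0.1037 0.    ]
fork 0.9 [0.7039 0.2262 0.102 ]
fork 0.79 [0.2727 0.2871 0.102 ]
fork 0.33 [ 0.4923 -0.2741  0.102 ]
latch_hinge 0.88 [0.5822 0.1233 0.108 ]
latch_hinge 0.83 [0.4149 0.2744 0.108 ]
latch_tip 0.85 [0.628  0.1869 0.26  ]
latch_tip 0.72 [0.3633 0.2193 0.26  ]
latch_tip 0.6 [0.641  0.1148 0.26  ]
```

View pics/t1.png

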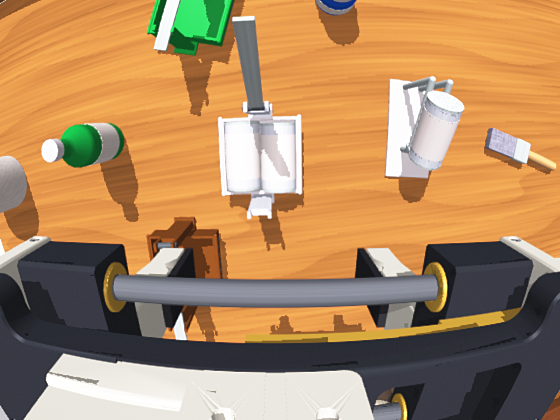

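The wrist view shows the white tray at (261,155), with the hinge at (260,105), the fork near (260,205) and the strap tip at (245,20). The rack with the tin is at (430,130) and the bottle at (90,145). The tray centre is about (0.511,0.131) with yaw about -7.4°. Next I go over the rack.

Emit:
send_rows([
  [[0, -0.3, 0, 0], [0, -0.6, 0, 0], [0, -0.9, 0, 0], [0, -1, 0, 0], [0, -1, 0, 0]],
])

```text
clock: 5.0
tool_pos: [0.4818, -0.0853, 0.3562]
orientation: [180.0, 0.0, -7.1]
force: [-0.6, 0.4, -0.4]
opening: 0.0876
gripper_force: 0.0
```

```bash
python3 - <<'E'
from h import *
print(ctrl.get_obs()['tool_pos'],ctrl.get_obs()['orientation'],ctrl.get_obs()['clock'])
W,im,D=look('r1',['tin_loose','rack','tin_left','tin_right'])
for t,z in(('tin_loose',.095),('rack',0)):
  for c,p in D[t]:
    e,d=wray(p,W);print(t,c,np.round(e+d*(z-e[2])/d[2],4))
m=ctrl.trace('tin_loose','wrist')
print([(round(x['conf'],2),x['bbox']) for x in m])
import pickle;pickle.dump(m,open('r1m.pkl','wb'))
save('r1',im)
E
```

```text
[ 0.48176064 -0.08530918  0.35622817] [ 1.79985401e+02  3.92150414e-02 -7.07083198e+00] 5.0
tin_loose [(0.62, [143.6, 297.2])]
rack []
tin_left [(0.92, [169.6, 123.2]), (0.64, [133.7, 116.3])]
tin_right [(0.95, [174.3, 152.7])]
tin_loose 0.62 [ 0.526  -0.1199  0.095 ]
[(0.69, [275.2, 98.0, 318.2, 185.6]), (0.59, [31.5, 69.8, 177.3, 235.2])]
```

View pics/r1.png

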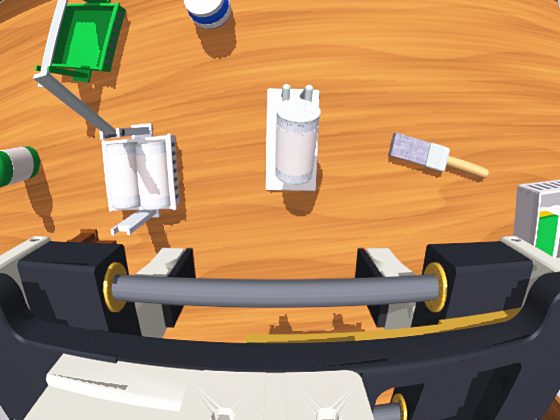

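The wrist view shows the tin on the rack at (297,145), its raised end at (298,110) and the base plate from (267,89) to (317,190). I'll fit the tin's pose to its silhouettes in several views.

```bash
python3 - <<'E'
from h import *
import pickle
from scipy.optimize import minimize
W,im,D=pickle.load(open('r1.pkl','rb'));m=pickle.load(open('r1m.pkl','rb'))
W0=pickle.load(open('t1.pkl','rb'))[0]
V={'r1':(lambda X:wproj(X,W),m[0]['mask'])}
for c in('side','top'):
  ctrl.snapshot(c)
  for x in ctrl.trace('tin_loose',c):
    print(c,round(x['conf'],2),np.round(x['bbox']),x['mask'].sum())
    ce=proj(c,[.53,-.121,.095])[0];b=x['bbox']
    if c not in V and b[0]<ce[0]<b[2] and b[1]<ce[1]<b[3]: V[c]=(lambda X,c=c:proj(c,X),x['mask'])
a=np.linspace(0,2*np.pi,40)
def cyl(p):
  x,y,z,w=p;Q=R.from_euler('ZY',[w,-.58]).as_matrix()
  C=np.vstack([np.c_[np.full(40,s),.026*np.cos(a),.026*np.sin(a)] for s in(-.05,.05)]);return C@Q.T+[x,y,z]
def iou(f,mk,p):
  S=4;h=cv2.convexHull((f(cyl(p))*16*S).astype(np.int32))
  o=np.zeros((420*S,560*S),np.uint8);cv2.fillConvexPoly(o,h,1,shift=4);o=cv2.resize(o.astype(np.float32),(560,420),interpolation=cv2.INTER_AREA)
  return np.minimum(o,mk).sum()/np.maximum(o,mk).sum()
def run(vs,fix=None):
  g=lambda q:-sum(iou(*V[v],q) for v in vs)
  p0=np.array([.53,-.121,.095,-.12]);r=minimize(g,p0,method='Nelder-Mead',options=dict(initial_simplex=np.vstack([p0]+[p0+d for d in np.diag([.012,.012,.01,.15])]),maxiter=200))
  print(vs,np.round(r.x[:3],4),np.degrees(r.x[3]).round(1),[round(iou(*V[v],r.x),3) for v in vs])
print(list(V));run(list(V))
if len(V)>2: run(list(V)[:2]);run(list(V)[1:])
for l in ((267,89),(319,90),(266,190),(316,190)):
  e,d=wray((l[1],l[0]),W);print('base corner',np.round(e+d*(.008-e[2])/d[2],4))
for t in('tin_left','tin_right'):
  e,d=wray(D[t][0][1],W);print(t,np.round(e+d*(.03-e[2])/d[2],4))
E
```

```text
side 0.64 [252. 240. 298. 272.] 857
top 0.6 [320. 242. 338. 252.] 214
['r1', 'side']
['r1', 'side'] [ 0.527  -0.1183  0.0911] -8.3 [np.float32(0.965), np.float32(0.922)]
base corner [ 0.6105 -0.0896  0.008 ]
base corner [ 0.6001 -0.1687  0.008 ]
base corner [ 0.4532 -0.0677  0.008 ]
base corner [ 0.4434 -0.1468  0.008 ]
tin_left [0.5228 0.1559 0.03  ]
tin_right [0.5068 0.1052 0.03  ]
```

The two fits agree: rack at (0.527,-0.118), yaw -8°, axis at about 0.092 (95 expected). Now approach.

Emit:
send_rows([
  [[0.2, -0.12, -0.1, -0.01], [0.266, -0.17, -0.4, -0.01], [0.266, -0.17, -0.7, -0.01], [0.266, -0.17, -0.85, -0.01], [0.266, -0.17, -0.85, -0.01]],
], jaw=1)

```text
clock: 6.12
tool_pos: [0.5334, -0.1187, 0.1844]
orientation: [179.9, 0.3, -7.8]
force: [0.3, -0.3, 0.8]
opening: 0.0876
gripper_force: 0.0
```

```bash
python3 - <<'E'
from h import *
print(ctrl.get_obs()['tool_pos'],ctrl.get_obs()['orientation'])
W=P('wrist');im=ctrl.snapshot('wrist');save('r2',im)
print(wproj([[.527,-.118,.093],[.535,-.119,.0995]],W))
E
```

```text
[ 0.53338041 -0.11867562  0.18435592] [179.93646379   0.28444275  -7.84201648]
[[274.87868405 223.8315623 ]
 [274.73686455 216.4847975 ]]
```

View pics/r2.png

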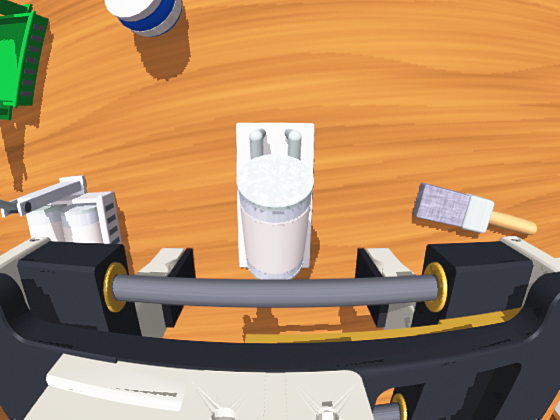

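The tin is centred between the fingers at column 275 and aligned with them. Descend and grip.

Emit:
send_rows([
  [[0.01, 0, -0.2, 0], [0.01, 0, -0.35, 0], [0.01, 0, -0.44, 0], [0.01, 0, -0.49, 0], [0.01, 0, -0.49, 0], [0.01, 0, -0.49, 0]],
])

```text
clock: 6.92
tool_pos: [0.5378, -0.1186, 0.0899]
orientation: [-180.0, -0.1, -7.8]
force: [0.6, -0.2, 0.0]
opening: 0.0876
gripper_force: 0.0
```

Emit:
send_rows([
  [[0, 0, 0, 0], [0, 0, 0, 0], [0, 0, 0, 0], [0, 0, 0, 0], [0, 0, 0, 0], [0, 0, 0, 0]],
], jaw=0)

```text
clock: 7.68
tool_pos: [0.5367, -0.1189, 0.0886]
orientation: [180.0, 0.0, -7.8]
force: [-0.5, -1.9, 2.2]
opening: 0.0513
gripper_force: 30.0
```

Emit:
send_rows([
  [[0, 0, 0.1, 0], [0, 0, 0.25, 0], [0, 0, 0.45, 0], [0, 0, 0.65, 0], [0, 0, 0.65, 0]],
])

```text
clock: 8.3
tool_pos: [0.5385, -0.1184, 0.2215]
orientation: [-179.9, -0.3, -7.8]
force: [0.0, -0.6, -3.8]
opening: 0.0513
gripper_force: 30.0
```

```bash
python3 - <<'E'
from h import *
import pickle
from scipy.optimize import minimize
o=ctrl.get_obs();print(o['tool_pos'],o['force'],o['moment'],o['opening'])
V={}
a=np.linspace(0,2*np.pi,40)
T=o['tool_pos'];ww=np.radians(o['orientation'][2])
for c in('side','top'):
  im=ctrl.snapshot(c)
  if c=='side': save('g1',im,(200,110,390,310),2.8)
W=P('wrist');ctrl.snapshot('wrist');V={}
for c,f in(('wrist',lambda X:wproj(X,W)),('side',lambda X:proj('side',X)),('top',lambda X:proj('top',X))):
  ce=f([T+[-.008,0,.008]])[0]
  for x in ctrl.trace('tin_loose',c):
    b=x['bbox'];print(c,round(x['conf'],2),np.round(b),x['mask'].sum(),np.round(ce))
    if b[0]<ce[0]<b[2] and b[1]-10<ce[1]<b[3]+10: V[c]=(f,x['mask'])
print(list(V))
# mask extreme boxes vs model for tilts
for tilt in np.radians([20,27,33,40]):
  Q=R.from_euler('ZY',[ww,-tilt]).as_matrix()
  C=np.vstack([np.c_[np.full(40,s),.026*np.cos(a),.026*np.sin(a)] for s in(-.06,.04)])@Q.T+T+[0,0,.0098]
  for c in V: p=V[c][0](C);print(int(np.degrees(tilt).round()),c,p.min(0).round(),p.max(0).round())
E
```

```text
[ 0.53853589 -0.1184251   0.22150542] [ 0.00907586 -0.56184226 -3.84618777] [ 0.05911312 -0.02473903  0.06435312] 0.05131317628435071
wrist 0.66 [211. 181. 338. 335.] 12838 [277. 284.]
side 0.5 [250. 209. 302. 237.] 221 [274. 216.]
top 0.74 [322. 223. 347. 246.] 523 [336. 216.]
['wrist', 'side', 'top']
20 wrist [211. 174.] [337. 374.]
20 side [249. 200.] [298. 231.]
20 top [320. 191.] [351. 243.]
27 wrist [209. 174.] [338. 365.]
27 side [249. 199.] [299. 233.]
27 top [320. 190.] [351. 243.]
33 wrist [208. 175.] [340. 357.]
33 side [249. 198.] [299. 235.]
33 top [320. 190.] [351. 243.]
40 wrist [207. 178.] [341. 347.]
40 side [250. 197.] [299. 236.]
40 top [320. 189.] [351. 243.]
```

View pics/g1.png

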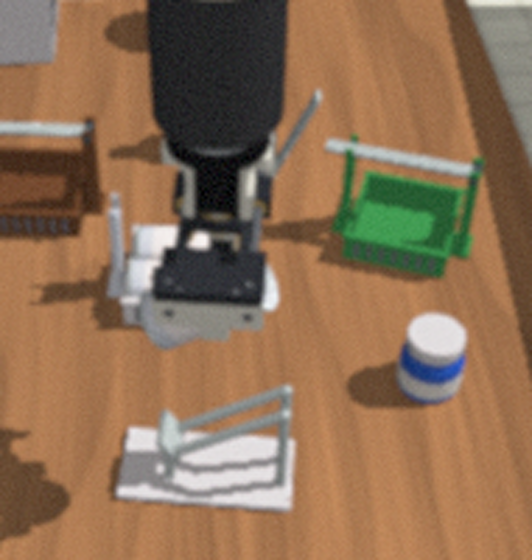

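The side crop shows the rack empty and the tin held between the fingers, still tilted about 33° with its far end up. Carry it over to the tray.

Emit:
send_rows([
  [[-0.1, 0.15, 0, 0], [-0.18, 0.35, 0, 0], [-0.18, 0.6, 0, 0], [-0.18, 0.85, 0, 0], [-0.18, 1, 0, 0], [-0.18, 1, 0, 0]],
])

```text
clock: 9.35
tool_pos: [0.5006, 0.0831, 0.2177]
orientation: [180.0, 0.1, -7.7]
force: [0.8, -0.3, -3.3]
opening: 0.0515
gripper_force: 30.0
```

Emit:
send_rows([
  [[0, 0.15, 0, 0], [0, 0.255, -0.05, 0], [0, 0.255, -0.25, 0.004], [0, 0.255, -0.4, 0.004], [0, 0.255, -0.4, 0.004], [0, 0.255, -0.4, 0.004]],
])

```text
clock: 10.1
tool_pos: [0.5006, 0.132, 0.1382]
orientation: [179.9, 0.1, -7.5]
force: [-0.1, 0.2, -2.8]
opening: 0.0515
gripper_force: 30.0
```

```bash
python3 - <<'E'
from h import *
o=ctrl.get_obs();print(o['tool_pos'],o['orientation'],o['force'],o['clock'])
W=P('wrist');im=ctrl.snapshot('wrist');s=ctrl.snapshot('side')
for t in('fork','latch_hinge','tin_left','tin_right','tin_loose','latch_tip'):
  for c in('wrist','side'):
    print(t,c,[(round(d['conf'],2),np.round(d['pixel']).tolist()) for d in ctrl.spot_point(t,c)][:2])
ex=np.array([np.cos(np.radians(-7.4)),np.sin(np.radians(-7.4)),0]);ey=np.array([-ex[1],ex[0],0]);C=np.array([.5125,.1312,0])
pts=[C+ex*x*.053+ey*y*.053+[0,0,.036] for x,y in((1,1),(1,-1),(-1,1),(-1,-1))]+[C+ex*.068+[0,0,.108]]
im=im.copy()
for p in wproj(pts,W): cv2.circle(im,tuple(int(v) for v in p),3,(255,0,0),-1);
s=cv2.resize(s[130:260,200:340],None,fx=2,fy=2,interpolation=cv2.INTER_CUBIC)
im[:260,:280]=np.where(False,0,im[:260,:280]);o2=np.zeros((420,560+240,3),np.uint8);o2[:,:560]=im;o2[:223,560:]=cv2.resize(s,(240,223))
save('p1',o2)
E
```

```text
[0.50055166 0.13199205 0.13815195] [ 1.79944764e+02  6.29971452e-02 -7.51064502e+00] [-0.06285064  0.15378401 -2.79432933] 10.1
fork wrist []
fork side [(0.96, [186.0, 240.0]), (0.86, [158.0, 187.0])]
latch_hinge wrist [(0.84, [111.0, 272.0])]
latch_hinge side [(0.67, [184.0, 287.0]), (0.6, [172.0, 369.0])]
tin_left wrist [(0.63, [198.0, 244.0])]
tin_left side [(0.73, [198.0, 265.0])]
tin_right wrist [(0.95, [198.0, 304.0])]
tin_right side [(0.87, [211.0, 259.0])]
tin_loose wrist [(0.74, [284.0, 274.0]), (0.68, [168.0, 36.0])]
tin_loose side [(0.74, [176.0, 260.0])]
latch_tip wrist [(0.65, [6.0, 80.0])]
latch_tip side [(0.63, [143.0, 310.0]), (0.54, [156.0, 180.0])]
```

View pics/p1.png

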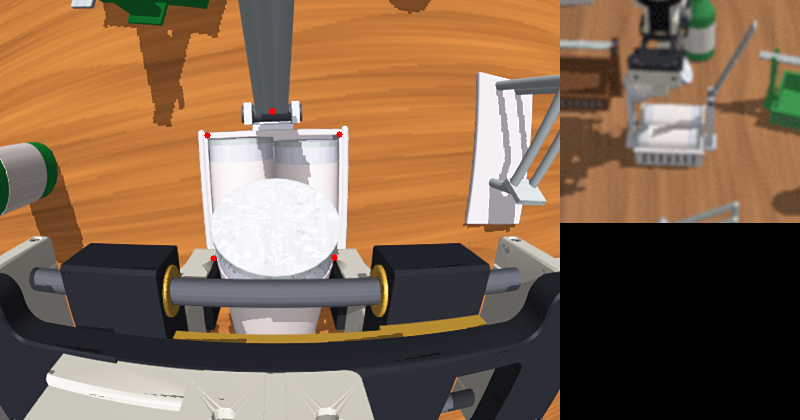

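The overlaid red marks fall on the tray's inner far corners, (207,135) and (339,134), and on the hinge at (272,111). The groove at column 273 lines up with the tin's centre at column 276. Lower until the low end touches.

Emit:
send_rows([
  [[0, 0.004, -0.08, 0], [0, 0.004, -0.15, 0], [0, 0.004, -0.18, 0], [0, 0.004, -0.18, 0], [0, 0.004, -0.18, 0]],
])

```text
clock: 11.42
tool_pos: [0.5045, 0.1342, 0.1043]
orientation: [-179.9, -0.4, -7.4]
force: [8.8, -2.1, 0.3]
opening: 0.0513
gripper_force: 30.0
```

Emit:
send_rows([
  [[0, 0, -0.01, 0], [0, 0, -0.02, 0], [0, 0, -0.03, 0], [0, 0, -0.04, 0], [0, 0, -0.04, 0]],
])

```text
clock: 12.05
tool_pos: [0.5045, 0.1346, 0.0965]
orientation: [-179.8, -0.4, -7.4]
force: [7.7, -1.7, 0.3]
opening: 0.0515
gripper_force: 30.0
```

The +8.8 N along x means the low end's upper edge is touching the near post. I'll back up a little and shift forward.

Emit:
send_rows([
  [[0.02, 0, 0.07, 0], [0.06, -0.01, 0.1, 0], [0.1, -0.015, 0.1, 0], [0.1, -0.015, 0.1, 0], [0.1, -0.015, 0.1, 0]],
])

```text
clock: 12.68
tool_pos: [0.5204, 0.1298, 0.1139]
orientation: [180.0, 0.1, -7.5]
force: [-0.4, -0.1, -3.2]
opening: 0.0515
gripper_force: 30.0
```

```bash
python3 - <<'E'
from h import *
o=ctrl.get_obs();print(o['tool_pos'],o['orientation'],o['force'],o['moment'],o['clock'])
W=P('wrist');im=ctrl.snapshot('wrist');s=ctrl.snapshot('side')
o2=np.zeros((420,800,3),np.uint8);o2[:300,:400]=cv2.resize(im,(400,300));o2[:400,400:]=cv2.resize(s[130:230,210:310],(400,400),interpolation=cv2.INTER_CUBIC)
save('p2',o2)
E
```

```text
[0.52036312 0.12978651 0.11390513] [ 1.79954858e+02  6.71859274e-02 -7.51908220e+00] [-0.41762107 -0.12966443 -3.22239344] [-0.00466815 -0.05996641  0.00279298] 12.675
```

View pics/p2.png

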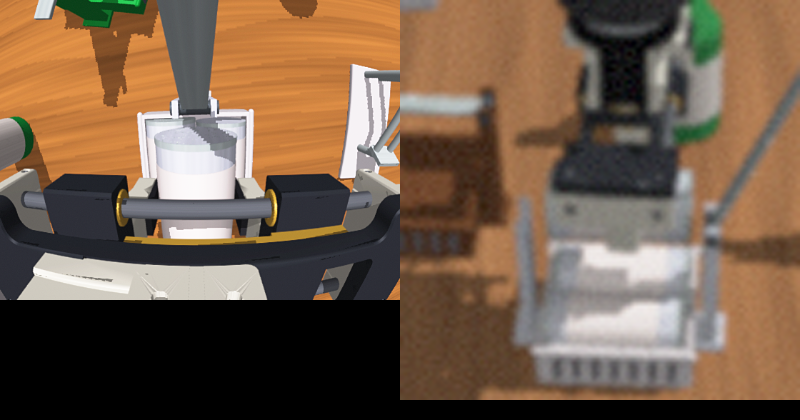

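The wrist view shows the tin's far end, at (195,140) in the left half, now nearly edge-on, so touching the post turned the tin towards level in the grip. I'll measure the tilt and offset by silhouette fit.

```bash
cat > fit.py <<'E'
from h import *
from scipy.optimize import minimize
o=ctrl.get_obs();T=o['tool_pos'];ww=np.radians(o['orientation'][2])
W=P('wrist');im=ctrl.snapshot('wrist');ms=ctrl.trace('tin_loose','wrist')
f=lambda X:wproj(X,W);a=np.linspace(0,2*np.pi,40);rows=np.arange(420)
ce=f([T+[0,0,.03]])[0]
for x in ms: print(round(x['conf'],2),np.round(x['bbox']))
mk=[x['mask'] for x in ms if x['bbox'][0]<ce[0]<x['bbox'][2] and x['mask'].sum()>3000][0].astype(np.float32)
mk[262:]=0  # beneath: hidden by gripper
def C(p):
  s,t,dz,dy=p;Q=R.from_euler('ZY',[ww,-t]).as_matrix()
  return np.vstack([np.c_[np.full(40,e-s),dy+.026*np.cos(a),.026*np.sin(a)] for e in(-.05,.05)])@Q.T+T+[0,0,dz]
def iou(p):
  h=cv2.convexHull((f(C(p))*64).astype(np.int32));m=np.zeros((1680,2240),np.uint8);cv2.fillConvexPoly(m,h,1,shift=4)
  m=cv2.resize(m.astype(np.float32),(560,420),interpolation=cv2.INTER_AREA);m[262:]=0
  return np.minimum(m,mk).sum()/np.maximum(m,mk).sum()
print('mask cols mean',np.nonzero(mk)[1].mean(),'top row',np.nonzero(mk)[0].min())
for t in np.radians([0,5,10,15,20,25,33]):
  r=minimize(lambda q:-iou([q[0],t,.0107,q[1]])+ (max(0,abs(q[0]-.0116)-.004)*20),[.0116,0],method='Nelder-Mead',options=dict(initial_simplex=[[.0116,0],[.016,0],[.0116,.003]],maxiter=60))
  print(np.degrees(t).round(),np.round(r.x,4),round(-r.fun,4))
E
python3 fit.py
```

```text
0.74 [217. 177. 329. 336.]
mask cols mean 274.493399339934 top row 178
0.0 [ 0.0068 -0.0002] 0.9511
5.0 [0.0076 0.0001] 0.9765
10.0 [ 0.0082 -0.0002] 0.9651
15.0 [ 0.0089 -0.0001] 0.9471
20.0 [ 0.009 -0.   ] 0.9274
25.0 [ 0.0089 -0.0002] 0.9072
33.0 [0.008  0.0002] 0.8766
```

The tilt is now only about 5°. Lower gently.

Emit:
send_rows([
  [[0.015, 0, -0.07, 0], [0.015, 0, -0.14, 0], [0.015, 0, -0.19, 0], [0.015, 0, -0.2, 0], [0.015, 0, -0.2, 0]],
])

```text
clock: 13.5
tool_pos: [0.5239, 0.1301, 0.0744]
orientation: [180.0, 0.0, -7.5]
force: [-0.0, -0.3, -2.1]
opening: 0.0515
gripper_force: 30.0
```

Emit:
send_rows([
  [[0, 0, -0.01, 0], [0, 0, -0.02, 0], [0, 0, -0.02, 0], [0, 0, -0.02, 0]],
])

```text
clock: 14.0
tool_pos: [0.5239, 0.1302, 0.0707]
orientation: [-180.0, -0.0, -7.5]
force: [-0.1, 0.2, -3.3]
opening: 0.0514
gripper_force: 30.0
```

Emit:
send_rows([
  [[0, 0, -0.01, 0], [0, 0, -0.02, 0], [0, 0, -0.02, 0], [0, 0, -0.02, 0]],
])

```text
clock: 14.5
tool_pos: [0.5239, 0.1301, 0.0665]
orientation: [180.0, 0.0, -7.5]
force: [0.1, 0.6, -3.2]
opening: 0.0514
gripper_force: 30.0
```

Emit:
send_rows([
  [[0, 0, -0.01, 0], [0, 0, -0.02, 0], [0, 0, -0.02, 0], [0, 0, -0.02, 0]],
])

```text
clock: 15.0
tool_pos: [0.5246, 0.13, 0.0635]
orientation: [-180.0, -0.1, -7.4]
force: [-1.2, -2.0, 6.6]
opening: 0.051
gripper_force: 30.0
```

Emit:
send_rows([
  [[0, 0, -0.01, 0], [0, 0, -0.015, 0], [0, 0, -0.015, 0]],
])

```text
clock: 15.38
tool_pos: [0.5248, 0.1294, 0.0628]
orientation: [180.0, -0.1, -7.4]
force: [-8.0, -6.2, 28.0]
opening: 0.0514
gripper_force: 30.0
```

```bash
python3 fit.py; python3 -c "
from h import *
o=ctrl.get_obs();print(o['tool_pos'],o['force'],o['moment'])"
```

```text
0.85 [218. 188. 331. 335.]
0.47 [179.   0. 338. 193.]
mask cols mean 274.46599369085175 top row 185
0.0 [0.0119 0.0003] 0.9362
5.0 [0.0132 0.    ] 0.9398
10.0 [ 0.0144 -0.    ] 0.938
15.0 [ 0.0151 -0.0001] 0.9294
20.0 [ 0.0156 -0.    ] 0.9171
25.0 [0.0156 0.0002] 0.9027
33.0 [0.0152 0.0004] 0.8807
[0.52481107 0.1294395  0.06273835] [-7.07715699 -5.64371156 28.53818196] [-2.23347797  2.83693952  0.0819821 ]
```

At 28 N it is firmly seated. Ease off and release.

Emit:
send_rows([
  [[0, 0, 0.01, 0], [0, 0, 0.012, 0], [0, 0, 0.012, 0]],
])

```text
clock: 15.85
tool_pos: [0.5247, 0.1301, 0.0631]
orientation: [-180.0, -0.1, -7.5]
force: [-0.4, -3.2, 10.2]
opening: 0.0514
gripper_force: 30.0
```

Emit:
send_rows([
  [[0, 0, 0, 0], [0, 0, 0, 0], [0, 0, 0, 0], [0, 0, 0, 0], [0, 0, 0, 0]],
], jaw=0.85)

```text
clock: 16.48
tool_pos: [0.5238, 0.1302, 0.0619]
orientation: [180.0, 0.0, -7.5]
force: [0.1, 0.0, -0.1]
opening: 0.0742
gripper_force: 0.0
```

```bash
python3 fit.py; python3 -c "
from h import *
o=ctrl.get_obs();print(o['tool_pos'],o['force'],o['opening'],o['clock'])
for t in('tin_loose','tin_left','tin_right','fork','latch_hinge'): print(t,[(round(d['conf'],2),np.round(d['pixel'],1).tolist()) for d in ctrl.spot_point(t,'wrist')][:2])"
```

```text
0.62 [215. 183. 331. 336.]
mask cols mean 275.05688803181874 top row 183
0.0 [0.0106 0.    ] 0.9298
5.0 [ 0.012  -0.0002] 0.9359
10.0 [ 0.0131 -0.0004] 0.9356
15.0 [ 0.0138 -0.0004] 0.928
20.0 [ 0.0143 -0.0005] 0.9162
25.0 [ 0.0143 -0.0005] 0.9021
33.0 [ 0.0134 -0.0003] 0.8783
[0.52382446 0.13014022 0.06192823] [ 0.73692869  0.46503808 -0.36071376] 0.07441627906240364 16.575
tin_loose [(0.96, [283.6, 277.7]), (0.55, [172.4, 278.0])]
tin_left []
tin_right [(0.84, [261.3, 320.0])]
fork []
latch_hinge [(0.79, [172.6, 275.5])]
```

Emit:
send_rows([
  [[0, 0, 0.1, 0], [0, 0, 0.3, 0], [0, 0, 0.6, 0], [0, 0, 0.9, 0], [0, 0, 1, 0], [0, 0, 1, 0]],
])

```text
clock: 17.58
tool_pos: [0.5245, 0.1305, 0.2639]
orientation: [-179.9, -0.2, -7.5]
force: [0.5, 0.3, -0.5]
opening: 0.0745
gripper_force: 0.0
```

```bash
python3 - <<'E'
from h import *
o=ctrl.get_obs();print(o['tool_pos'],o['orientation'],o['clock'])
W,im,D=look('s1',['tin_loose','tin_left','tin_right','fork','latch_hinge','latch_tip'])
for t,z in dict(tin_loose=.0755,tin_left=.03,tin_right=.03,fork=.102,latch_hinge=.108,latch_tip=.26).items():
  for c,p in D[t][:2]:
    e,d=wray(p,W);print(t,c,np.round(e+d*(z-e[2])/d[2],4))
s=ctrl.snapshot('side')
for t in('tin_loose','latch_tip','latch_hinge','fork'): print(t,[(round(d['conf'],2),np.round(d['pixel'],1).tolist()) for d in ctrl.spot_point(t,'side')][:2])
o2=np.zeros((420,800,3),np.uint8);o2[:300,:400]=cv2.resize(im,(400,300),interpolation=cv2.INTER_AREA);o2[:400,400:]=cv2.resize(s[130:230,215:315],(400,400),interpolation=cv2.INTER_CUBIC)
save('s1',o2)
E
```

```text
[0.5245202  0.13051498 0.26391048] [-1.79854155e+02 -1.74418108e-01 -7.49399491e+00] 17.575
tin_loose [(0.7, [198.1, 276.2]), (0.67, [143.6, 279.4]), (0.42, [268.6, 278.4])]
tin_left [(0.97, [194.4, 256.5])]
tin_right [(0.69, [197.1, 298.1])]
fork [(0.8, [41.0, 159.5]), (0.72, [268.0, 279.8])]
latch_hinge [(0.79, [143.2, 278.8]), (0.16, [160.3, 448.6])]
latch_tip [(0.94, [69.9, 149.8]), (0.77, [31.0, 271.0])]
tin_loose 0.7 [0.518  0.1303 0.0755]
tin_loose 0.67 [0.5764 0.1192 0.0755]
tin_left 0.97 [0.5157 0.1551 0.03  ]
tin_right 0.69 [0.5056 0.1046 0.03  ]
fork 0.8 [0.7036 0.225  0.102 ]
fork 0.72 [0.4469 0.1359 0.102 ]
latch_hinge 0.79 [0.5787 0.1198 0.108 ]
latch_hinge 0.16 [ 0.5437 -0.0584  0.108 ]
latch_tip 0.94 [0.6358 0.1805 0.26  ]
latch_tip 0.77 [0.6441 0.1164 0.26  ]
tin_loose [(0.68, [192.5, 267.0])]
latch_tip [(0.74, [156.6, 314.8]), (0.73, [187.4, 238.7])]
latch_hinge [(0.73, [159.9, 230.8]), (0.68, [171.1, 368.8])]
fork [(0.87, [186.4, 238.0]), (0.67, [156.2, 187.4])]
```

View pics/s1.png

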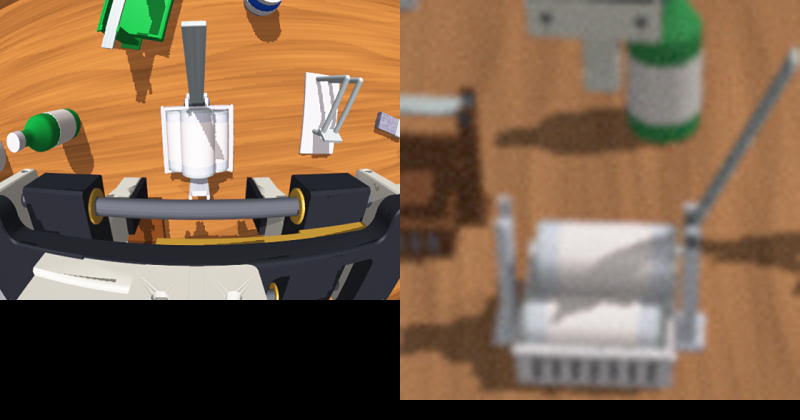

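The third tin lies level in the groove, at about tray x +5 and y +2 mm, and the strap is still leaning back. Now I'll shut the jaw and go over and behind the strap.

Emit:
send_rows([
  [[0, 0, 0.2, 0], [0, 0, 0.38, 0], [0.2, -0.025, 0.38, 0], [0.5, -0.06, 0.38, 0], [0.75, -0.1, 0.38, 0], [0.9, -0.12, 0.38, 0], [0.9, -0.12, 0.38, 0]],
], jaw=0)

```text
clock: 19.05
tool_pos: [0.7053, 0.1055, 0.3354]
orientation: [179.9, 0.2, -7.6]
force: [-0.1, -0.7, -0.3]
opening: 0.0102
gripper_force: 0.0
```

Emit:
send_rows([
  [[0, 0, -0.2, 0], [0, 0, -0.4, 0], [0, 0, -0.5, 0], [0, 0, -0.5, 0]],
])

```text
clock: 19.55
tool_pos: [0.7023, 0.1061, 0.2366]
orientation: [179.9, 0.2, -7.5]
force: [-0.8, -0.0, 0.4]
opening: 0.0004
gripper_force: 0.0
```

Emit:
send_rows([
  [[-0.1, 0.012, 0, 0], [-0.2, 0.025, 0, 0], [-0.28, 0.035, 0, 0], [-0.36, 0.045, 0, 0], [-0.44, 0.055, 0, 0], [-0.52, 0.065, 0, 0], [-0.6, 0.075, 0, 0], [-0.66, 0.083, 0, 0], [-0.66, 0.083, 0, 0]],
])

```text
clock: 20.68
tool_pos: [0.5709, 0.1229, 0.2382]
orientation: [-180.0, 0.0, -7.5]
force: [0.5, -0.4, -0.0]
opening: 0.0003
gripper_force: 0.0
```

```bash
python3 - <<'E'
from h import *
o=ctrl.get_obs();print(o['tool_pos'],o['force'],o['clock'])
s=ctrl.snapshot('side')
print([(round(d['conf'],2),np.round(d['pixel'],1).tolist()) for d in ctrl.spot_point('latch_tip','side')])
ex=np.array([.992,-.125,0]);H=np.array([.5125,.130,0])+.068*ex+[0,0,.108]
for t in(60,70,80,90,113): print(t,proj('side',H+.164*(-ex*np.cos(np.radians(t))+np.array([0,0,np.sin(np.radians(t))])))[0].round()[::-1])
E
```

```text
[0.57093594 0.12294981 0.23815239] [ 0.48553497 -0.39378268 -0.02779443] 20.675
[(0.68, [155.5, 180.1]), (0.54, [163.4, 314.1])]
60 [144. 258.]
70 [141. 267.]
80 [139. 278.]
90 [138. 289.]
113 [144. 313.]
```

Emit:
send_rows([
  [[-0.09, 0.011, -0.06, 0], [-0.184, 0.023, -0.145, 0], [-0.24, 0.03, -0.2, 0], [-0.285, 0.036, -0.25, 0], [-0.32, 0.04, -0.31, 0], [-0.352, 0.044, -0.375, 0], [-0.375, 0.047, -0.44, 0], [-0.397, 0.05, -0.505, 0], [-0.402, 0.05, -0.55, 0], [-0.402, 0.05, -0.595, 0], [-0.402, 0.05, -0.595, 0]],
])

```text
clock: 22.15
tool_pos: [0.4913, 0.1325, 0.1182]
orientation: [180.0, 0.0, -7.5]
force: [0.6, -0.4, 0.2]
opening: 0.0005
gripper_force: 0.0
```

Emit:
send_rows([
  [[0, 0, -0.02, 0], [0, 0, -0.04, 0], [0, 0, -0.045, 0], [0, 0, -0.045, 0]],
])

```text
clock: 22.65
tool_pos: [0.4917, 0.1329, 0.1107]
orientation: [-180.0, -0.0, -7.5]
force: [-2.3, 0.1, 6.6]
opening: 0.0005
gripper_force: 3.5
```

Emit:
send_rows([
  [[0, 0, -0.005, 0], [0, 0, -0.01, 0], [0, 0, -0.01, 0], [0, 0, -0.01, 0]],
])

```text
clock: 23.15
tool_pos: [0.4919, 0.1329, 0.1104]
orientation: [-180.0, -0.1, -7.4]
force: [-10.0, 0.2, 23.0]
opening: 0.0005
gripper_force: 11.8
```

The stop is hard at z = 0.110, where the strap's top should be when closed. Back off and check.

Emit:
send_rows([
  [[0, 0, 0.05, 0], [0, 0, 0.3, 0], [0, 0, 0.6, 0], [0, 0, 0.9, 0], [0, 0, 1, 0], [0, 0, 1, 0], [0, 0, 1, 0]],
])

```text
clock: 24.02
tool_pos: [0.4909, 0.1326, 0.3069]
orientation: [180.0, 0.1, -7.5]
force: [-0.1, -0.3, -1.5]
opening: 0.0005
gripper_force: 0.0
```

```bash
python3 - <<'E'
from h import *
o=ctrl.get_obs();print(o['tool_pos'],o['force'],o['clock'])
W,im,D=look('e1',['tin_loose','latch_tip','latch_hinge'])
s=ctrl.snapshot('side')
for t in('latch_tip','latch_hinge','tin_loose'): print(t,[(round(d['conf'],2),np.round(d['pixel'],1).tolist()) for d in ctrl.spot_point(t,'side')])
ex=np.array([.992,-.125,0]);H=np.array([.5125,.130,0])+.068*ex+[0,0,.108]
for t in(0,3,6): print(t,proj('side',H+.164*(-ex*np.cos(np.radians(t))+np.array([0,0,np.sin(np.radians(t))])))[0].round(1)[::-1])
o2=np.zeros((420,800,3),np.uint8);o2[:300,:400]=cv2.resize(im,(400,300),interpolation=cv2.INTER_AREA);o2[:400,400:]=cv2.resize(s[130:230,215:315],(400,400),interpolation=cv2.INTER_CUBIC)
save('e1',o2)
E
```

```text
[0.49091873 0.13255469 0.30686257] [-0.08296246 -0.27971987 -1.54072591] 24.025
tin_loose [(0.84, [161.4, 276.4])]
latch_tip [(0.79, [252.6, 279.6]), (0.6, [47.2, 161.4])]
latch_hinge [(0.56, [107.4, 273.7])]
latch_tip [(0.81, [154.9, 180.2]), (0.77, [160.3, 315.1]), (0.67, [182.7, 231.2]), (0.49, [183.6, 289.6]), (0.47, [210.6, 262.4])]
latch_hinge [(0.64, [184.4, 290.5]), (0.61, [156.1, 229.9]), (0.47, [169.8, 370.0])]
tin_loose [(0.61, [192.1, 266.9])]
0 [183.4 231.1]
3 [181.2 230.9]
6 [178.9 230.9]
```

View pics/e1.png

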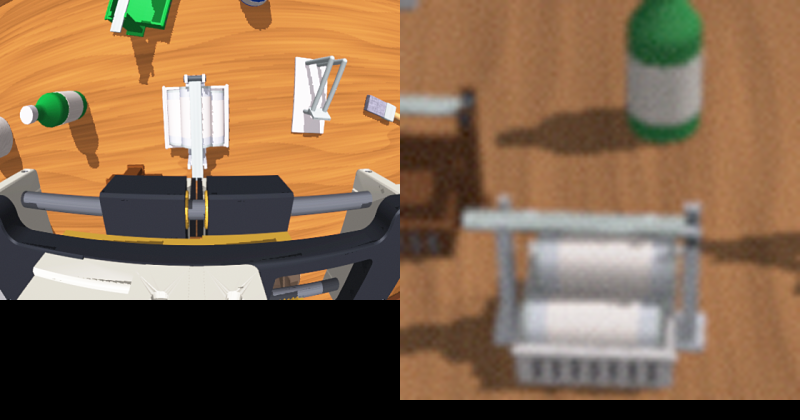

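The picture shows the strap level across the tin, from the hinge (right half, 690,215) through the fork (505,215). Its tip pixel matches 0°, within about 1°. The tin is in the groove and nothing else has moved.

```bash
python3 -c "
from plant import ctrl
print(ctrl.close_job())"
```

```text
the job is handed in; nothing more can be done
None
```

The third tin lies in the groove on the two tins with the strap pressed down into its fork, and the job was handed in at about 24 s of the 56 s allowed; the hand-in call returned no verdict.

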